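# Clear the sorting board with the scraper block

### The job

Clear the leftover pottery chips off the white sorting board: pull the catch drawer out from under its open end, and use the scraper block, never the fingers, to sweep all four chips along the board and over that edge into the drawer. Then put the scraper down fully into its matching cutout in the foam tool tray, push the drawer fully home with the chips in it, and do not disturb the sample vial, the big kept sherd or the varnish bottle.

Things in the scene. Friction and masses are not known exactly. Their poses are not given: they have to be found in the camera images.
- stand: low fixed sorting stand, 260 (x) x 212 (y) mm: a white board, its upper face 58 mm above the table, over a shallow wooden drawer. Origin at the centre of its underside, z up; its -x end is the open end (no rail) under which the drawer slides out. Wooden rails 10 mm high stand on the board: one along each side (inner faces at y = -88 and +88 mm) and one across the closed +x end (inner face at x = +120 mm). The board's open edge is at x = -130 mm. Chips are swept along -x.
- board_center (a point): centre of the board's upper face, 58 mm above the stand's origin; axes as the stand's
- drawer (a joint): how far the catch drawer is pulled out, m: 0 fully home, 0.12 at its stop; it slides along the stand's -x, with about 1 to 2 N of friction, and stays where it is left
- drawer_floor (a point): centre of the drawer's inner floor (inside 234 x 186 mm along x and y, walls 34 mm high above the floor); moves with the drawer, axes as the stand's
- drawer_pull (a point): middle of the drawer's steel bar pull: a 10 mm round bar, 96 mm long along y, 32 mm above the table, its centre line 38 mm in front (-x) of the drawer's front face; a leg at each end joins it to the front; moves with the drawer, axes as the stand's
- scraper: scraper block, 0.2 kg, lying flat, sole down. Base 52 (x) x 150 (y) x 16 mm high, blue with a black rubber sole; on it a wooden grip ridge 22 mm thick (x), 110 mm long (y), from 16 to 60 mm above the sole, both centred. Origin at the centre of the sole, z up. The straight 150 mm blade edge is the -x side (x = -26 mm) and leads when sweeping; the two corners of the +x side are cut off at 45 degrees (18 mm).
- tool_tray: fixed black foam tool tray in a grey frame, 140 (x) x 208 (y) mm, foam top 24 mm and frame 26 mm above the table, with two orange-floored cutouts; the longer one at its +x side holds a flat brush, which stays there. Origin at the centre of its underside
- scraper_cutout (a point): centre of the scraper cutout's floor, 10 mm above the table, 14 mm below the foam top. The cutout has the scraper base's outline with 2.5 mm of room all round and its mouth is bevelled by 3 mm: the scraper fits one way only, when its axes point as this point's (straight side at -x, cut corners at +x), its origin on this point
- chip_1: leftover flat brown pottery chip lying on the board, about 36 x 54 x 10 mm; origin at the centre of its underside, z up
- chip_2: leftover flat brown pottery chip lying on the board, about 34 x 51 x 9 mm; origin at the centre of its underside, z up
- chip_3: leftover flat brown pottery chip lying on the board, about 34 x 45 x 7 mm; origin at the centre of its underside, z up
- chip_4: leftover flat brown pottery chip lying on the board, about 36 x 31 x 8 mm; origin at the centre of its underside, z up
- vial: bystander: clear sample vial with a blue cap, standing, 28 mm across, 52 mm high; origin at the centre of its underside
- kept_sherd: bystander: the big kept sherd, 80 x 66 x 16 mm, lying on the table; origin at the centre of its underside
- varnish: bystander: small clear varnish bottle with a white cap, 30 mm across, 69 mm high; origin at the centre of its underside

How it is judged (in metres and radians):
On the way, in this order (a step that is already met when the one before it is completed fails the run):
1. the catch drawer is pulled out by at least 60 mm (value of joint drawer above 0.06 m), for 0.2 s.
2. all four chips lie in the drawer, swept off the board (x of chip_1 in the frame of drawer_floor between -0.117 and 0.117 m and y of chip_1 in the frame of drawer_floor between -0.094 and 0.094 m and z of chip_1 in the frame of drawer_floor between -0.004 and 0.034 m and x of chip_2 in the frame of drawer_floor between -0.117 and 0.117 m and y of chip_2 in the frame of drawer_floor between -0.094 and 0.094 m and z of chip_2 in the frame of drawer_floor between -0.004 and 0.034 m and x of chip_3 in the frame of drawer_floor between -0.117 and 0.117 m and y of chip_3 in the frame of drawer_floor between -0.094 and 0.094 m and z of chip_3 in the frame of drawer_floor between -0.004 and 0.034 m and x of chip_4 in the frame of drawer_floor between -0.117 and 0.117 m and y of chip_4 in the frame of drawer_floor between -0.094 and 0.094 m and z of chip_4 in the frame of drawer_floor between -0.004 and 0.034 m), for 0.2 s.
3. the scraper sits in its cutout, released (horizontal distance between scraper and scraper_cutout below 0.006 m and z of scraper in the frame of scraper_cutout between -0.003 and 0.003 m and angle between scraper's own z axis and vertical below 0.06 rad and angle between the y axis of scraper and the y axis of scraper_cutout, either way round below 0.09 rad and contact force between the fingers and scraper below 0.1 N), for 0.2 s.
At the end, for the whole second after the job is handed in: All four chips lie inside the drawer, below its rim; the drawer is home within 6 mm; the scraper sits level and at rest on the floor of its cutout (origin within 6 mm sideways and 3 mm in height of the cutout's centre, aligned within 0.09 rad), released (all of step 2 and all of step 3 and linear speed of each of scraper, chip_1, chip_2, chip_3, chip_4 below 0.02 m/s and value of joint drawer below 0.006 m); the robot touches nothing.
It fails at once if a finger pushes a chip (contact force between the fingers and chip_1 above 0.5 N or contact force between the fingers and chip_2 above 0.5 N or contact force between the fingers and chip_3 above 0.5 N or contact force between the fingers and chip_4 above 0.5 N).
It fails at once if the sample vial is shifted by more than 20 mm or tipped (distance of vial from where it was at the start of the episode above 0.02 m or angle between vial's own z axis and vertical above 0.5 rad).
It fails at once if the large kept sherd is shifted by more than 20 mm or tipped (distance of kept_sherd from where it was at the start of the episode above 0.02 m or angle between kept_sherd's own z axis and vertical above 0.5 rad).
It fails at once if the small varnish bottle is shifted by more than 20 mm or tipped (distance of varnish from where it was at the start of the episode above 0.02 m or angle between varnish's own z axis and vertical above 0.5 rad).
It also fails if it takes over 69 s, if anything falls off the work surface, if the arm or the gripper's body presses on something with over 40 N, if the wrist force passes 120 N, or if a joint passes its speed limit or range.

### The arm

A 6-joint arm with a two-finger parallel gripper is mounted at the origin on a cart in front of the work surface, level with it; the furniture and walls round the work are solid. World frame = base frame: x ahead of the robot, y to its left, z up, the work surface at z = 0. Lengths are in m, angles in degrees, forces in N, time in s.
With the tool pointing down it reaches from about 0.3 to 0.75 m from the base axis. Payload 8.5 kg.
Tool frame: the origin (TCP) lies on the centre line of the jaws, within the pads' length; the fingertips stand 22 mm ahead of it and the grasp point (between the pads) lies 3 mm ahead of it (env.tip_reach is the distance from the TCP to the fingertips, in m); y points along the fingers, z is the direction in which the jaws open and shut, and the axes are right-handed (so a half turn about y gives the same grasp; the last joint's range is limited). The gripper opens to 85 mm and grips with 20 to 120 N. Pads are 22 mm wide; open, the fingers measure 114 mm over their backs; the gripper's body (76 mm by 85 mm) begins 54 mm behind the grasp point. The pads swing forward as they close: fully open they stand 13 mm farther back than shut.
Start: joints at [63.925, 21.807, 74.336, -0, 83.858, -12.336], TCP at [0.131, 0.534, 0.253] pointing down, gripper open.
Joint ranges: [-178.18, 178.18], [-50.72, 133.34], [12.68, 142.11], [-81.47, 261.47], [9.98, 163.14], [-165.26, 165.26]. Speed limits (degrees/s): [136.94, 136.94, 180, 180, 180, 180].

### API

Orientations are given as a 3x3 rotation matrix whose columns are the frame's x, y, z axes.
In Python, from rig import env, get_image gives the robot as it stands. The module is installed in compiled form; this text tells all that it offers.
- The arm moves only by the tool carry_out, never from a script. Its argument "targets" is a list that holds one entry, the list of rows, each a list of 7 numbers: the closure, from 0 (fully open) to 1 (shut), then the shift along the world's x, y, z in mm, then the turn, a rotation vector about the world's x, y, z in degrees. In form: [[[claw, dx, dy, dz, ax, ay, az], ...]]. A call has 1 to 20 rows; each row is the pose to reach, as a shift and turn from the pose commanded when the call began; what a row does not reach only later rows make up. A row lasts 1/12 s, in which the tool goes at most 41.7 mm and 7.16 degrees, less where a joint would pass 70% of its speed; a pose out of reach is approached as far as the arm can. A call with a gripper value outside its range is refused whole. The fingers move at their own pace and stop on an object; "squeeze" is the grip in N (left out, the last holds). Time passes only in rows, so rows that repeat a pose let the fingers close. It gives the time, the measured TCP pose, the force and the opening at its end, in the units of the state.
- env.observe(): the state, without advancing time (a new reading comes with each control period).
- get_image(name): name is "side" or "top" or "wrist"; returns a dict with "img" (420x560x3 uint8, red, green, blue), "fx", "fy", "cx", "cy" (pixels), "k1" (the pictures are not rectified: a ray, as slopes to the right and down, at radius r is drawn at 1 + k1 r^2 times it, then the intrinsics apply), "rvec" (rotation vector, rad) and "tvec" (3), from world to camera coordinates, as OpenCV has them. Camera axes: x right, y down, z forward; pixel columns grow to the right and rows downward; lengths in m; the calibration is good to about 2 mm. A picture is of the moment at which its call begins. There is no depth.
- env.close_job(): hands the job in, once; it reports no verdict.
The state is a dict: "time_s": time; "q": joint angles; "qvel": joint speeds; "joint_efforts": joint torques, N m; "position": TCP position; "tool_rot": TCP orientation; "ft_force": force on the tool from outside, world axes, zero at the start; "wrist_torque": the same for the moment, N m; "grip_width": finger opening in m.
Only numpy, scipy, OpenCV 4.12 (cv2) and the standard library are available. Lean on these libraries where they do the work, as an engineer would, in place of code of your own. Each camera call takes 0.05 s, during which the arm holds its last target.

## Working session

There is one attempt and no reset: what is moved stays moved. The work goes in short steps, Python scripts to look and compute and a tool call to move; the robot and the scene stay as the last step left them, time stands still between calls to the robot, and variables do not carry over. Pictures are saved under pics/ and viewed, and the job is handed in when it is done.

Besides the shell and the picture viewer there is one more tool, called after "Call:" as name(argument=value, ...) on one line, values as JSON. carry_out: Moves the arm, as the interface text tells. Its arguments: {"type":"object","properties":{"targets":{"type":"array"},"squeeze":{"type":"number"}},"required":["targets"]}

```bash
mkdir -p pics; cat > h.py <<'E'
import numpy as np, cv2
from rig import env, get_image
def snap(name,fn,crop=None,scale=1):
    d=get_image(name); im=d["img"][:,:,::-1]
    if crop: 
        a,b,c,e=crop; im=im[b:e,a:c]
    if scale!=1: im=cv2.resize(im,None,fx=scale,fy=scale,interpolation=cv2.INTER_CUBIC)
    cv2.imwrite("pics/"+fn,im); np.savez("pics/"+fn+".npz",**{k:np.array(v) for k,v in d.items()})
    return d
def ray(d,u,v):
    fx,fy,cx,cy,k1=[float(d[k]) for k in("fx","fy","cx","cy","k1")]
    x=(u-cx)/fx;y=(v-cy)/fy;a,b=x,y
    for _ in range(30):
        s=1+k1*(a*a+b*b);a,b=x/s,y/s
    R=cv2.Rodrigues(np.array(d["rvec"],float).reshape(3))[0];t=np.array(d["tvec"],float).reshape(3)
    return -R.T@t, R.T@np.array([a,b,1])
def atz(d,u,v,z):
    c,r=ray(d,u,v);return c+r*(z-c[2])/r[2]
def proj(d,P):
    R=cv2.Rodrigues(np.array(d["rvec"],float).reshape(3))[0];t=np.array(d["tvec"],float).reshape(3)
    p=R@np.array(P,float)+t;a,b=p[:2]/p[2];s=1+float(d["k1"])*(a*a+b*b)
    return np.array([float(d["fx"])*a*s+float(d["cx"]),float(d["fy"])*b*s+float(d["cy"])])
def load(fn): return dict(np.load("pics/"+fn+".npz"))
E
python3 - <<'E'
from h import *
for n in("top","side","wrist"):
    d=snap(n,n+"0.png"); c,r=ray(d,280,210);print(n,c,r,d["fx"],d["k1"])
o=env.observe();print(o);print(env.tip_reach)
E
```

```text
top [ 0.43857809 -0.08942013  1.0761411 ] [ 0.08391888  0.02782173 -0.99608741] 401.9103866311886 0.008794618071352928
side [0.27341883 0.79436794 0.4048537 ] [ 0.28523577 -0.89146922 -0.35208398] 437.6031528254476 -0.1136549874438793
wrist [0.05994425 0.55059144 0.37270416] [ 0.28426217 -0.07145922 -0.95612559] 312.1201798059295 -0.054614570654228166
{'time_s': 0.15, 'q': array([ 6.39256106e+01,  2.18327119e+01,  7.43725752e+01,  5.79636151e-04,
        8.38590100e+01, -1.23356080e+01]), 'qvel': array([ 0.00784568, -0.11094571, -0.14138759,  0.10086247,  0.01934337,
        0.04447161]), 'joint_efforts': array([ 2.46830328e-03, -4.48628998e+01, -2.31345838e+01, -2.31322247e-04,
        3.81334772e-03, -1.50649873e-05]), 'position': array([0.13052932, 0.53407693, 0.25286105]), 'tool_rot': array([[ 9.71388269e-01, -5.02281911e-04,  2.37496480e-01],
       [-2.37496880e-01, -1.00356172e-03,  9.71387783e-01],
       [-2.49568136e-04, -9.99999370e-01, -1.09413847e-03]]), 'ft_force': array([-0.01777916,  0.12299902, -0.64481182]), 'wrist_torque': array([-0.04196398, -0.04073958, -0.01244149]), 'grip_width': 0.08559415451452378}
0.022
```

View pics/top0.png

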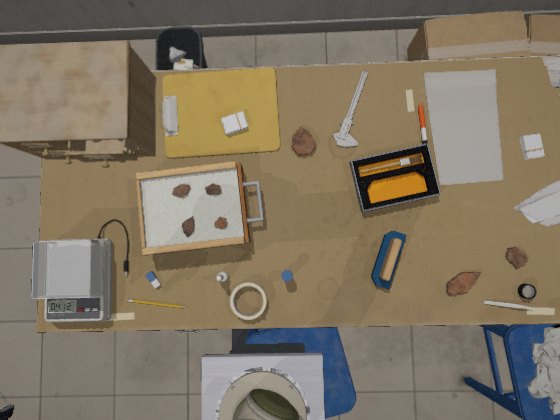

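View pics/side0.png

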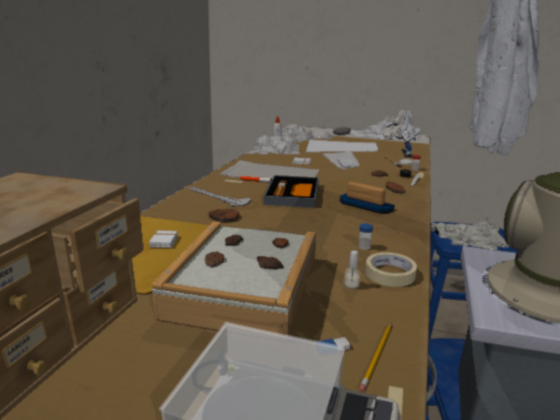

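View pics/wrist0.png

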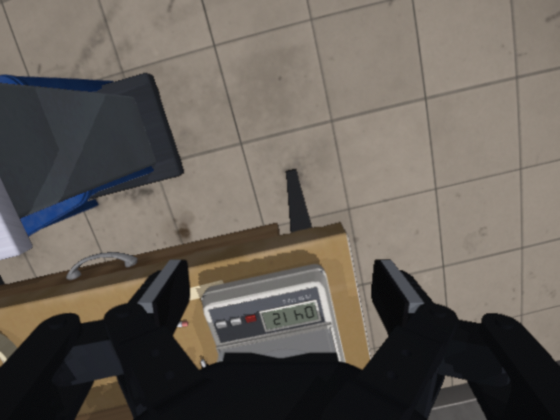

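```bash
python3 - <<'E'
from h import *
d=load("top0.png"); im=d["img"][:,:,::-1]
print(proj(d,[0,0,0]),proj(d,[.13,.534,.25]))
for n,(a,b,c,e) in dict(A=(125,155,275,265),B=(340,140,450,220),C=(360,220,480,310),D=(205,120,325,300)).items():
    s=min(800/(c-a),600/(e-b)); s=int(s)
    cv2.imwrite(f"pics/c{n}.png",cv2.resize(im[b:e,a:c],None,fx=s,fy=s,interpolation=cv2.INTER_CUBIC)); print(n,a,b,s)
E
```

```text
[261.76531534 415.47687798] [-13.56125247 404.825164  ]
A 125 155 5
B 340 140 7
C 360 220 6
D 205 120 3
```

View pics/cA.png

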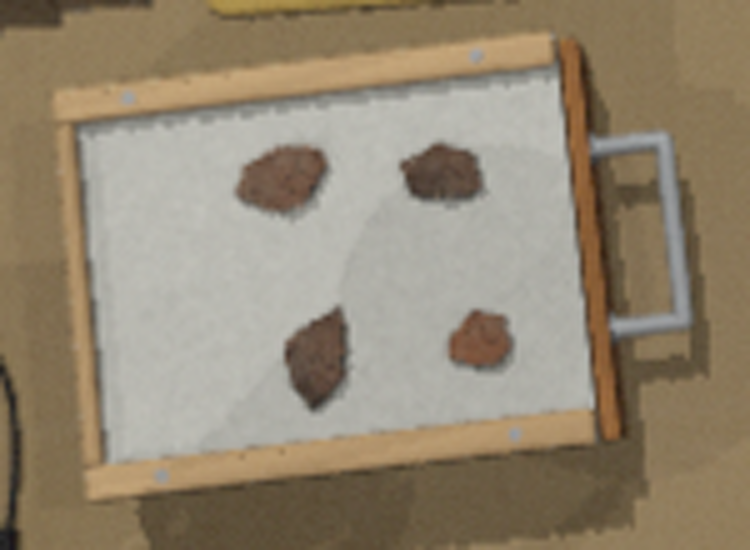

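View pics/cB.png

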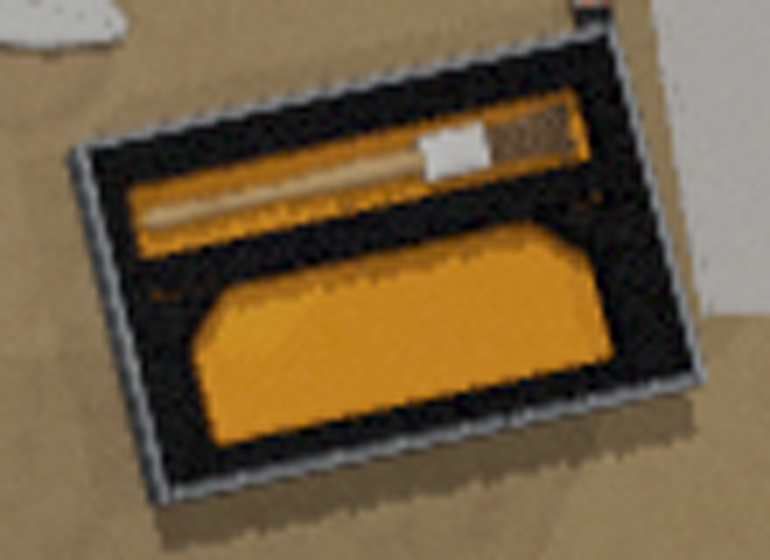

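View pics/cC.png

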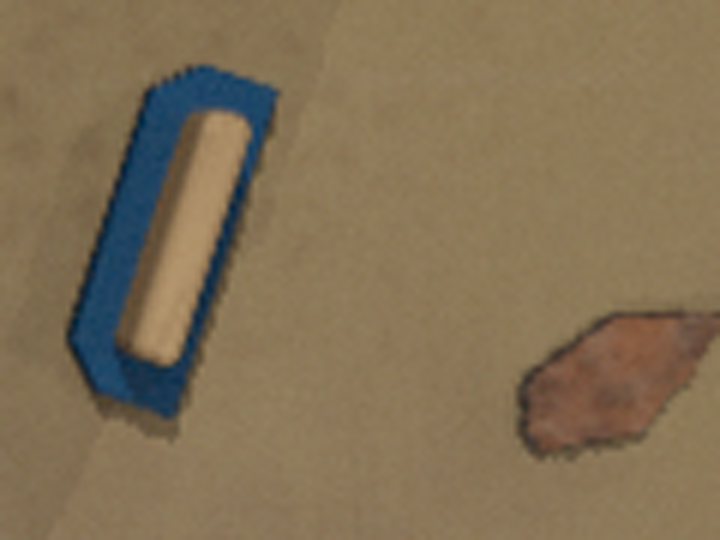

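View pics/cD.png

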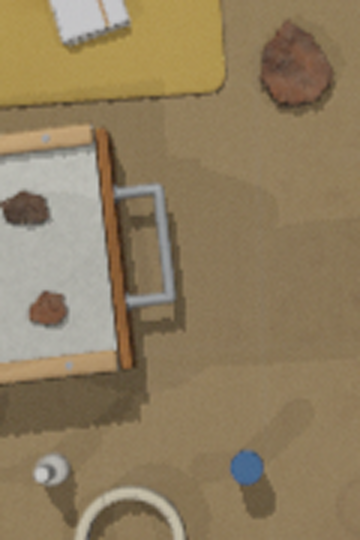

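```bash
cat > fit.py <<'E'
from h import *
from scipy.optimize import least_squares
d=load("top0.png")
def fit(name,o,s,pts,th0):
    # pts: (cropx,cropy, lx,ly,z)
    def pose(p,l): 
        c,sn=np.cos(p[2]),np.sin(p[2]); return [p[0]+c*l[0]-sn*l[1],p[1]+sn*l[0]+c*l[1],l[2]]
    c0=np.mean([atz(d,o[0]+(a+.5)/s-.5,o[1]+(b+.5)/s-.5,z)[:2] for a,b,x,y,z in pts],0)
    f=lambda p:np.concatenate([proj(d,pose(p,q[2:]))-[o[0]+(q[0]+.5)/s-.5,o[1]+(q[1]+.5)/s-.5] for q in pts])
    r=least_squares(f,[*c0,np.radians(th0)])
    print(name,r.x[:2],np.degrees(r.x[2]),np.round(r.fun.reshape(-1,2),1).tolist())
    return r.x
if __name__=="__main__":
    st=fit("stand",(125,155),5,[(55,92,.130,.106,.068),(553,35,-.130,.106,.068),(593,440,-.130,-.106,.068),(90,498,.130,-.106,.068)],85) if 0 else None
    # stand +x = image left = +y ; stand +y = image down?? (z up: +x left, up out of page => +y = down)
    st=fit("stand",(125,155),5,[(55,92,.130,-.106,.068),(553,35,-.130,-.106,.068),(593,440,-.130,.106,.068),(90,498,.130,.106,.068)],95)
    tr=fit("tray",(340,140),7,[(78,148,.07,.104,.026),(608,32,.07,-.104,.026),(700,378,-.07,-.104,.026),(162,500,-.07,.104,.026)],0)
    sc=fit("scraper",(360,220),6,[(278,92,-.026,-.075,.016),(178,418,-.026,.075,.016),(208,66,.008,-.075,.016),(150,90,.026,-.057,.016),(70,340,.026,.057,.016),(100,398,.008,.075,.016)],72)
    for n,u,v,z in [("pull top",125+665/5,155+140/5,.032),("pull bot",125+682/5,155+320/5,.032)]: print(n,atz(d,u,v,z))
    for n,u,v,z in [("vial",205+247/3,120+467/3,.052),("varn",205+43/3,120+472/3,.069),("sherd",205+296/3,120+65/3,.012),("tapeTop",205+130/3,120+488/3,.02)]: print(n,atz(d,u,v,z))
    for n,u,v in [("c1",282,180),("c2",442,175),("c3",318,362),("c4",482,340)]: print(n,atz(d,125+u/5,155+v/5,.062))
    for u,v in[(215,445),(612,360),(197,350),(600,270),(525,222)]: print("cut",atz(d,340+u/7,140+v/7,.024)[:2],atz(d,340+u/7,140+v/7,.010)[:2])
E
python3 fit.py
```

```text
stand [0.5359494  0.16941455] 95.05666772063594 [[-0.5, -0.7], [0.4, -1.0], [1.0, 0.8], [-0.8, 0.8]]
tray [ 0.60532979 -0.36222893] 11.154193539001149 [[-1.1, -0.5], [0.7, -1.4], [1.0, 0.9], [-0.6, 0.9]]
scraper [ 0.39351151 -0.33715999] 69.93050493104323 [[0.3, -0.3], [-0.4, 0.5], [-0.6, -0.2], [0.3, 0.2], [0.4, 0.2], [-0.1, -0.5]]
pull top [ 0.59921779 -0.00410933  0.032     ]
pull bot [ 0.50426513 -0.01121045  0.032     ]
vial [ 0.3583106  -0.07541223  0.052     ]
varn [0.35909146 0.09378247 0.069     ]
sherd [ 0.71108409 -0.12772456  0.012     ]
tapeTop [0.33990093 0.02697965 0.02      ]
c1 [0.57940479 0.19041376 0.062     ]
c2 [0.57973459 0.10801002 0.062     ]
c3 [0.48568627 0.1722136  0.062     ]
c4 [0.49478123 0.08839172 0.062     ]
cut [ 0.53792159 -0.29738396] [ 0.53924347 -0.30015117]
cut [ 0.56579813 -0.44526194] [ 0.56749094 -0.44999685]
cut [ 0.57379895 -0.29221448] [ 0.57559822 -0.2949129 ]
cut [ 0.59971983 -0.44266871] [ 0.60186401 -0.4473691 ]
cut [ 0.61863817 -0.41596045] [ 0.62103409 -0.42030546]
```

Call:
carry_out(targets=[[[0.65, 421, -542, -103, 0, 0, 18.8], [0.65, 421, -542, -103, 0, 0, 18.8], [0.65, 421, -542, -103, 0, 0, 18.8], [0.65, 421, -542, -103, 0, 0, 18.8], [0.65, 421, -542, -103, 0, 0, 18.8], [0.65, 421, -542, -103, 0, 0, 18.8], [0.65, 421, -542, -103, 0, 0, 18.8], [0.65, 421, -542, -103, 0, 0, 18.8], [0.65, 421, -542, -103, 0, 0, 18.8], [0.65, 421, -542, -103, 0, 0, 18.8], [0.65, 421, -542, -103, 0, 0, 18.8], [0.65, 421, -542, -103, 0, 0, 18.8], [0.65, 421, -542, -103, 0, 0, 18.8], [0.65, 421, -542, -103, 0, 0, 18.8], [0.65, 421, -542, -103, 0, 0, 18.8], [0.65, 421, -542, -103, 0, 0, 18.8], [0.65, 421, -542, -103, 0, 0, 18.8], [0.65, 421, -542, -103, 0, 0, 18.8], [0.65, 421, -542, -103, 0, 0, 18.8], [0.65, 421, -542, -103, 0, 0, 18.8]]], squeeze=40)

```text
time_s: 1.82
position: [0.5511, -0.0074, 0.1501]
tool_rot: [[0.996, -0.001, -0.088], [0.088, 0.0, 0.996], [-0.001, -1.0, 0.001]]
ft_force: [0.5, 0.5, -1.0]
grip_width: 0.0298
```

```bash
python3 - <<'E'
from h import *
d=snap("wrist","w1.png");o=env.observe();print(o["time_s"],o["position"],o["grip_width"],o["q"],o["tool_rot"][:,2])
s=np.radians(95.06)
for x in(-.178,):
  for y in(-.048,0,.048):
    print(proj(d,[.5359+np.cos(s)*x-np.sin(s)*y,.1694+np.sin(s)*x+np.cos(s)*y,.032]))
E
```

```text
1.8667 [ 0.55102428 -0.00697016  0.15036204] 0.02999041394213017 [-1.30392848e+01  2.74148346e+01  8.34168469e+01  8.10761082e-03
  6.92039290e+01 -1.08144402e+02] [-8.89330768e-02  9.96037552e-01  3.19228220e-04]
[280.44382433 264.78590591]
[280.40292893 210.35320864]
[280.35673118 149.61123035]
```

View pics/w1.png

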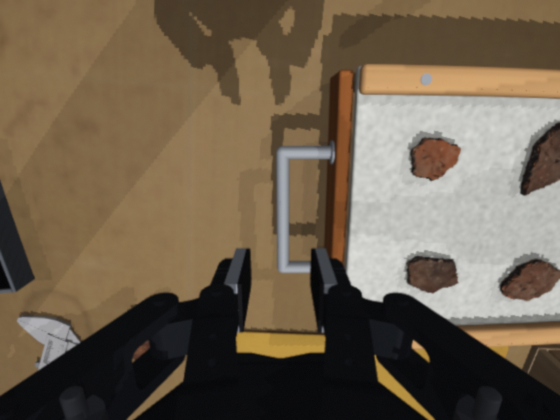

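Call:
carry_out(targets=[[[0.65, 0, 1, -40, 0, 0, 0], [0.65, 0, 1, -80, 0, 0, 0], [0.65, 0, 1, -115, 0, 0, 0], [0.65, 0, 1, -115, 0, 0, 0], [1, 0, 1, -115, 0, 0, 0], [1, 0, 1, -115, 0, 0, 0], [1, 0, 1, -115, 0, 0, 0], [1, 0, 1, -115, 0, 0, 0], [1, 1, -11, -115, 0, 0, 0], [1, 3, -31, -115, 0, 0, 0], [1, 5, -51, -115, 0, 0, 0], [1, 6, -71, -115, 0, 0, 0], [1, 8, -91, -115, 0, 0, 0], [1, 10, -106, -115, 0, 0, 0], [1, 10, -116, -115, 0, 0, 0], [1, 10, -116, -115, 0, 0, 0]]])

```text
time_s: 3.2
position: [0.5626, -0.1231, 0.0366]
tool_rot: [[0.996, 0.003, -0.086], [0.086, 0.003, 0.996], [0.004, -1.0, 0.003]]
ft_force: [4.4, 9.3, 5.7]
grip_width: 0.0086
```

```bash
python3 - <<'E'
from h import *
d=snap("top","t2.png");o=env.observe();print(o["time_s"],o["position"],o["grip_width"],o["ft_force"])
E
```

```text
3.25 [ 0.56264217 -0.12306658  0.03658193] 0.008510249182827341 [3.29927484 7.92547066 5.28747095]
```

View pics/t2.png

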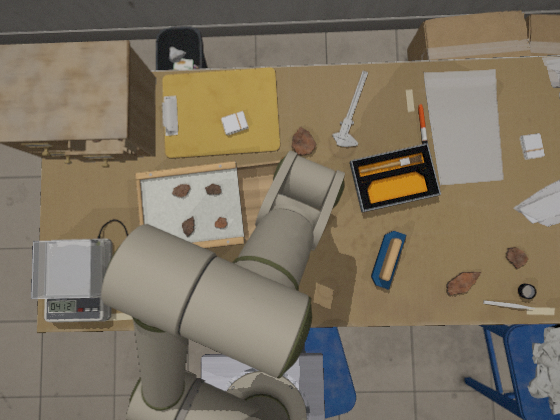

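Call:
carry_out(targets=[[[0.65, 0, 0, 0, 0, 0, 0], [0.65, 0, 0, 0, 0, 0, 0], [0.65, 0, 0, 0, 0, 0, 0], [0.65, 0, 0, 40, 0, 0, 0], [0.65, 0, 0, 80, 0, 0, 0], [0.65, 0, 0, 120, 0, 0, 0], [0.2, -20, -20, 155, 0, 0, -5], [0, -168, -214, 165, 0, 0, -25], [0, -168, -214, 165, 0, 0, -25], [0, -168, -214, 165, 0, 0, -25], [0, -168, -214, 165, 0, 0, -25], [0, -168, -214, 165, 0, 0, -25], [0, -168, -214, 165, 0, 0, -25], [0, -168, -214, 165, 0, 0, -25], [0, -168, -214, 165, 0, 0, -25], [0, -168, -214, 165, 0, 0, -25]]])

```text
time_s: 4.58
position: [0.3936, -0.3375, 0.2003]
tool_rot: [[0.94, -0.0, 0.341], [-0.341, 0.0, 0.94], [-0.0, -1.0, 0.0]]
ft_force: [0.1, 0.1, 0.3]
grip_width: 0.0854
```

```bash
python3 - <<'E'
from h import *
d=snap("wrist","w3.png");o=env.observe();print(o["time_s"],o["position"],o["grip_width"],o["ft_force"],o["tool_rot"][:,2])
d=snap("top","t3.png")
E
```

```text
4.6333 [ 0.39398744 -0.33700216  0.20026588] 0.08536770528810185 [-0.9963773   0.50351315 -0.81884706] [3.40298599e-01 9.40317366e-01 3.38886600e-04]
```

View pics/w3.png

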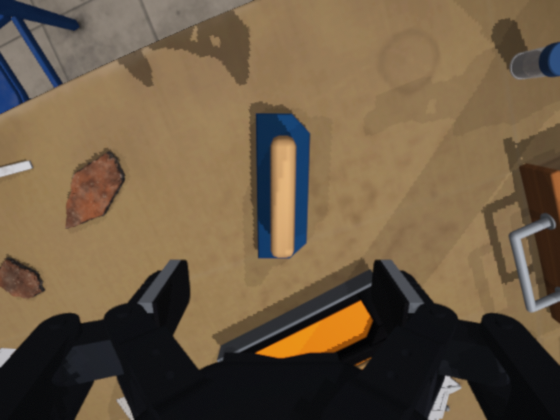

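View pics/t3.png

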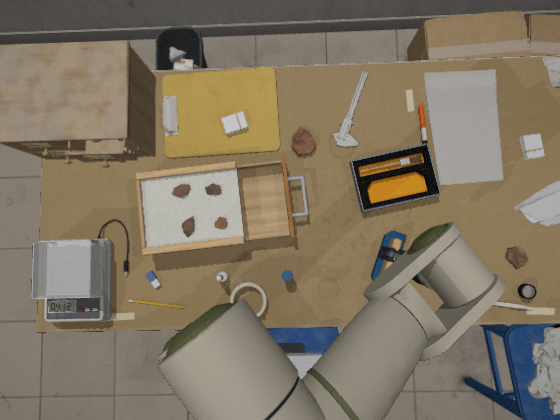

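```bash
python3 - <<'E'
import fit
from h import *
fit.d=load("w3.png")
fit.fit("scr",(0,0),1,[(258,114,-.026,-.075,.016),(258.5,257.5,-.026,.075,.016),(291,114,.008,-.075,.016),(309,132,.026,-.057,.016),(307,243,.026,.057,.016),(293,257,.008,.075,.016)],70)
print([proj(fit.d,[0.3935+.0*0,-.337,.06])])
import math
c,s=math.cos(math.radians(69.93)),math.sin(math.radians(69.93))
for lx,ly in[(0,-.055),(0,.055),(-.011,0),(.011,0)]: print(proj(fit.d,[.3935+c*lx-s*ly,-.3372+s*lx+c*ly,.06]))
im=fit.d["img"][95:275,220:360,::-1];cv2.imwrite("pics/w3c.png",cv2.resize(im,None,fx=3,fy=3,interpolation=cv2.INTER_CUBIC))
E
```

```text
scr [ 0.39744073 -0.33053067] 250.93477134755287 [[57.8, -0.9], [55.2, 1.5], [-11.4, -0.3], [-48.0, 1.6], [-42.3, 1.3], [-11.0, 2.5]]
[array([281.64322312, 201.56319478])]
[281.29667631 259.47649691]
[281.56557546 136.79939258]
[268.71104485 201.62902133]
[294.13917174 201.65090296]
```

View pics/w3c.png

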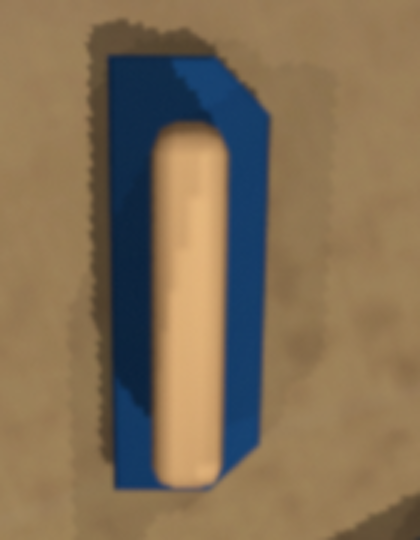

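```bash
python3 - <<'E'
import fit
from h import *
fit.d=load("w3.png")
fit.fit("scr",(220,95),3,[(108,57,-.026,.075,.016),(115,490,-.026,-.075,.016),(216,57,.008,.075,.016),(270,115,.026,.057,.016),(260,443,.026,-.057,.016),(212,490,.008,-.075,.016)],70)
E
```

```text
scr [ 0.39473064 -0.33618974] 69.84992254850881 [[-0.4, -0.9], [0.0, 0.8], [-0.2, -0.8], [0.5, -0.5], [0.7, 1.1], [-0.6, 0.9]]
```

Call:
carry_out(targets=[[[0, 1, 1, -40, 0, 0, 0], [0, 1, 1, -80, 0, 0, 0], [0, 1, 1, -120, 0, 0, 0], [0, 1, 1, -150, 0, 0, 0], [0, 1, 1, -157, 0, 0, 0], [0, 1, 1, -157, 0, 0, 0], [1, 1, 1, -157, 0, 0, 0], [1, 1, 1, -157, 0, 0, 0], [1, 1, 1, -157, 0, 0, 0], [1, 1, 1, -157, 0, 0, 0], [1, 1, 1, -157, 0, 0, 0], [1, 1, 1, -157, 0, 0, 0]]], squeeze=80)

```text
time_s: 5.68
position: [0.3949, -0.3372, 0.0443]
tool_rot: [[0.94, 0.001, 0.341], [-0.341, -0.002, 0.94], [0.002, -1.0, -0.001]]
ft_force: [-1.2, 0.2, 6.7]
grip_width: 0.021
```

```bash
python3 - <<'E'
from h import *
d=snap("wrist","w4.png");o=env.observe();print(o["time_s"],o["position"],o["grip_width"],o["ft_force"],o["tool_rot"])
E
```

```text
5.7333 [ 0.39488664 -0.33720388  0.0443138 ] 0.02106567938611006 [ 0.26545148 -0.09185411  6.71815242] [[ 0.94000058  0.00112956  0.34117099]
 [-0.34116918 -0.00153283  0.94000066]
 [ 0.00158474 -0.99999819 -0.00105549]]
```

View pics/w4.png

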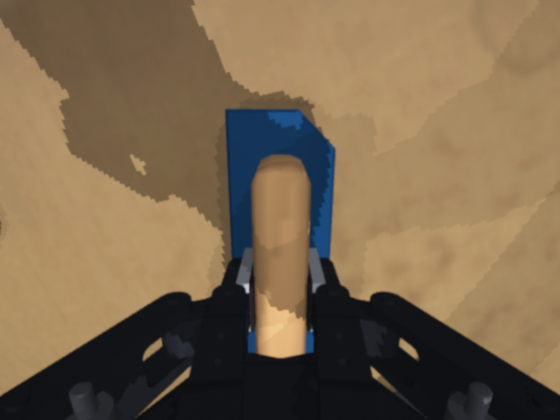

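```bash
python3 - <<'E'
from h import *
d=load("top0.png")
for z in(0,.2,.3): print(z,[np.round(atz(d,u,v,z)[:2],3).tolist() for u,v in[(155,95),(128,152),(128,45),(125,160)]])
E
```

```text
0 [[0.859, 0.281], [0.7, 0.355], [1.006, 0.357], [0.678, 0.363]]
0.2 [[0.781, 0.212], [0.652, 0.272], [0.901, 0.274], [0.634, 0.279]]
0.3 [[0.742, 0.177], [0.627, 0.231], [0.848, 0.233], [0.611, 0.237]]
```

Call:
carry_out(targets=[[[1, 0, 0, 40, 0, 0, 0], [1, 0, 0, 80, 0, 0, 0], [1, 0, 0, 120, 0, 0, 0], [1, 134, 591, 135, 0, 0, 25.2], [1, 134, 591, 135, 0, 0, 25.2], [1, 134, 591, 135, 0, 0, 25.2], [1, 134, 591, 135, 0, 0, 25.2], [1, 134, 591, 135, 0, 0, 25.2], [1, 134, 591, 135, 0, 0, 25.2], [1, 134, 591, 135, 0, 0, 25.2], [1, 134, 591, 135, 0, 0, 25.2], [1, 134, 591, 135, 0, 0, 25.2], [1, 134, 591, 135, 0, 0, 25.2], [1, 134, 591, 135, 0, 0, 25.2], [1, 134, 591, 135, 0, 0, 25.2], [1, 134, 591, 135, 0, 0, 25.2], [1, 134, 591, 135, 0, 0, 25.2], [1, 134, 591, 135, 0, 0, 25.2], [1, 134, 591, 135, 0, 0, 25.2], [1, 134, 591, 135, 0, 0, 25.2]]])

```text
time_s: 7.4
position: [0.5281, 0.2551, 0.1778]
tool_rot: [[0.996, -0.001, -0.094], [0.094, -0.001, 0.996], [-0.001, -1.0, -0.0]]
ft_force: [1.0, -1.2, -3.1]
grip_width: 0.0214
```

```bash
python3 - <<'E'
from h import *
d=snap("wrist","w5.png");o=env.observe();print(o["time_s"],o["position"],o["grip_width"],o["ft_force"],o["tool_rot"])
d=snap("side","s5.png")
E
```

```text
7.45 [0.52817345 0.25403915 0.17790109] 0.02117255752729764 [ 0.65166515  0.01692846 -2.25205085] [[ 9.95729588e-01 -1.16765136e-03 -9.23104774e-02]
 [ 9.23097622e-02 -6.52373678e-04  9.95730125e-01]
 [-1.22288656e-03 -9.99999105e-01 -5.41802154e-04]]
```

View pics/w5.png

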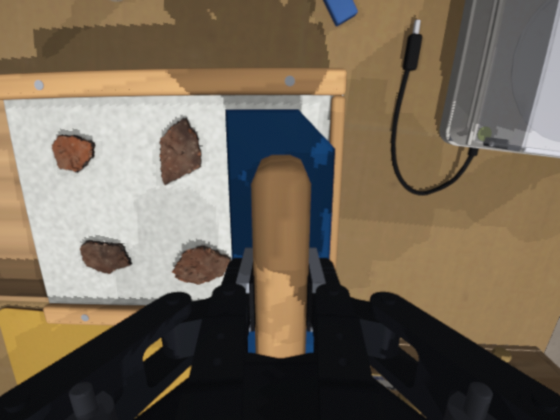

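View pics/s5.png

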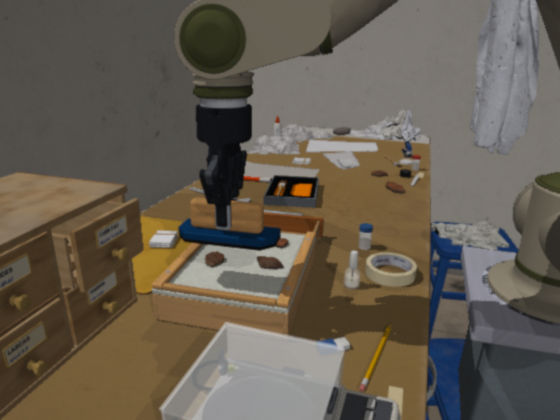

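```bash
python3 - <<'E'
from h import *
import math
d=load("w5.png")
s=math.radians(95.06);c,s=math.cos(s),math.sin(s)
W=lambda x,y,z:[.5359+c*x-s*y,.1694+s*x+c*y,z]
for n,p in dict(outer=(.13,.106,.068),outerMid=(0,.106,.068),innerMid=(0,.088,.068),innerEndTop=(.12,.0,.068),outerEndTop=(.13,0,.068),edge1=(-.13,.088,.058),edge0=(-.13,0,.058),low=(-.09,-.088,.068)).items(): print(n,proj(d,W(*p)))
# scraper blade predicted
for y in(-.07,.075): 
  print(proj(d,[.5282+np.cos(math.radians(95.3))*-.026-math.sin(math.radians(95.3))*y,.254+math.sin(math.radians(95.3))*-.026+math.cos(math.radians(95.3))*y,.1779-.0443+.016]))
E
```

```text
outer [346.25008895  66.00115926]
outerMid [157.33155995  65.92536436]
innerMid [159.55706665  93.18100158]
innerEndTop [325.17504061 213.40067004]
outerEndTop [338.06326261 213.4558111 ]
edge1 [-0.35878361 98.01302897]
edge0 [ 22.61118807 208.14193898]
low [ 80.0047428  307.71644531]
[235.87657264 366.58648791]
[222.6921743  110.01727459]
```

```bash
python3 - <<'E'
from h import *
import math
d=load("w5.png")
s=math.radians(95.06);c,s=math.cos(s),math.sin(s)
def S(u,v,z=.062):
    p=atz(d,u,v,z);a,b=p[0]-.5359,p[1]-.1694
    return np.round([c*a+s*b,-s*a+c*b],4)
for n,u,v,z in[("c3top",183,118,.063),("c3right",201,150,.063),("c3bot",167,184,.06),("c1right",229,262,.062),("c1bot",200,284,.062),("c2bot",105,273,.06),("c4top",70,133,.06)]: print(n,S(u,v,z))
im=d["img"][50:350,0:380,::-1];cv2.imwrite("pics/w5c.png",cv2.resize(im,None,fx=2,fy=2,interpolation=cv2.INTER_CUBIC))
E
```

```text
c3top [0.0139 0.0709]
c3right [0.0258 0.0477]
c3bot [-0.0035  0.021 ]
c1right [ 0.0428 -0.0448]
c1bot [ 0.0169 -0.0658]
c2bot [-0.0662 -0.0577]
c4top [-0.0755  0.0607]
```

View pics/w5c.png

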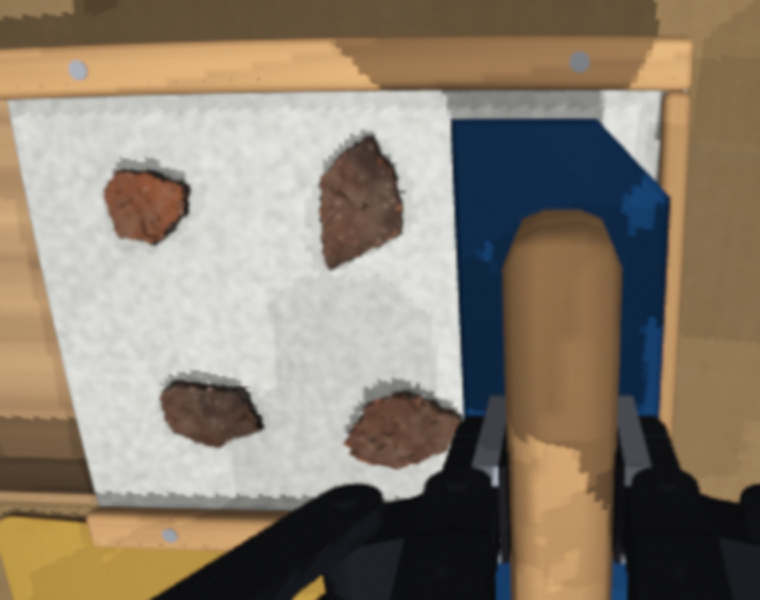

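Call:
carry_out(targets=[[[1, 1, 0, -35, 0, 0, 0], [1, 1, 0, -65, 0, 0, 0], [1, 1, 0, -72, 0, 0, 0], [1, 1, 0, -75, 0, 0, 0], [1, 1, 0, -77, 0, 0, 0], [1, 1, 0, -77, 0, 0, 0], [1, 1, 0, -77, 0, 0, 0]]])

```text
time_s: 8.08
position: [0.5303, 0.254, 0.1026]
tool_rot: [[0.996, 0.002, -0.091], [0.091, 0.0, 0.996], [0.002, -1.0, 0.0]]
ft_force: [-1.1, -0.1, -1.2]
grip_width: 0.0214
```

```bash
python3 - <<'E'
from h import *
d=snap("wrist","w6.png");o=env.observe();print(o["time_s"],o["position"],o["grip_width"],o["ft_force"],o["wrist_torque"],o["tool_rot"])
E
```

```text
8.1333 [0.53030617 0.25402822 0.10255838] 0.021096882280485216 [ 1.11679641 -0.4217037   0.87718414] [-0.26508628  0.11990693  0.14055081] [[ 9.95809667e-01  2.32113330e-03 -9.14205640e-02]
 [ 9.14200224e-02  3.38589007e-04  9.95812364e-01]
 [ 2.34236723e-03 -9.99997249e-01  1.24972148e-04]]
```

View pics/w6.png

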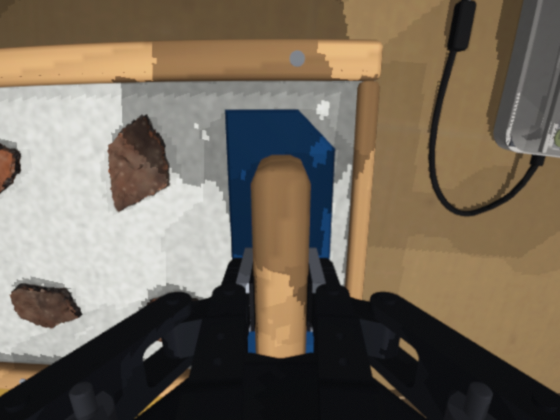

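Call:
carry_out(targets=[[[1, 1, -10, -1, 0, 0, 0], [1, 2, -22, -1, 0, 0, 0], [1, 3, -34, -1, 0, 0, 0], [1, 4, -46, -1, 0, 0, 0], [1, 5, -58, -1, 0, 0, 0], [1, 6, -70, -1, 0, 0, 0], [1, 7, -82, -1, 0, 0, 0], [1, 8, -94, -1, 0, 0, 0], [1, 9, -106, -1, 0, 0, 0], [1, 10, -118, -1, 0, 0, 0], [1, 11, -128, -1, 0, 0, 0], [1, 12, -136, -1, 0, 0, 0], [1, 13, -144, -1, 0, 0, 0], [1, 13, -144, -1, 0, 0, 0]]])

```text
time_s: 9.3
position: [0.5438, 0.1094, 0.1023]
tool_rot: [[0.996, 0.004, -0.09], [0.09, 0.001, 0.996], [0.004, -1.0, 0.001]]
ft_force: [1.3, 0.2, 8.6]
grip_width: 0.021
```

```bash
python3 - <<'E'
from h import *
d=snap("wrist","w7.png");o=env.observe();print(o["time_s"],o["position"],o["grip_width"],o["ft_force"],o["wrist_torque"],o["tool_rot"])
E
```

```text
9.35 [0.54378426 0.10947972 0.10227011] 0.02135786429200873 [ 0.68380029 -0.58492307  7.57993437] [-0.39811886  0.52379445 -0.01317583] [[ 9.95865424e-01  4.03693467e-03 -9.07510886e-02]
 [ 9.07516665e-02  4.01591250e-05  9.95873553e-01]
 [ 4.02392096e-03 -9.99991851e-01 -3.26365465e-04]]
```

View pics/w7.png

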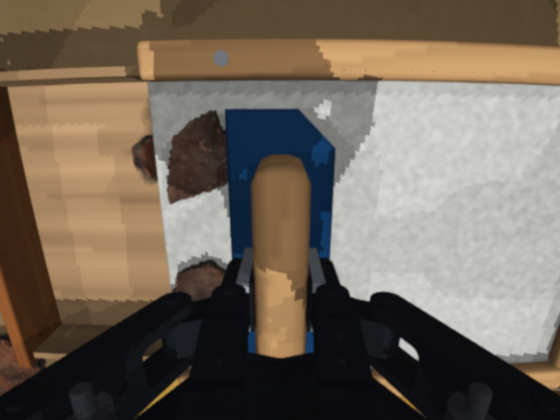

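Call:
carry_out(targets=[[[1, 1, -8, 0, 0, 0, 0], [1, 1, -16, 0, 0, 0, 0], [1, 2, -24, 0, 0, 0, 0], [1, 3, -32, 0, 0, 0, 0], [1, 4, -40, 0, 0, 0, 0], [1, 4, -48, 0, 0, 0, 0], [1, 5, -56, 0, 0, 0, 0], [1, 6, -64, 1, 0, 0, 0], [1, 6, -72, 1, 0, 0, 0], [1, 7, -80, 1, 0, 0, 0], [1, 8, -88, 1, 0, 0, 0], [1, 8, -94, 1, 0, 0, 0], [1, 8, -94, 1, 0, 0, 0]]])

```text
time_s: 10.43
position: [0.5508, 0.0149, 0.1015]
tool_rot: [[0.996, 0.001, -0.091], [0.091, -0.001, 0.996], [0.001, -1.0, -0.001]]
ft_force: [-0.7, -0.1, -2.9]
grip_width: 0.0211
```

```bash
python3 - <<'E'
from h import *
d=snap("wrist","w8.png");o=env.observe();print(o["time_s"],o["position"],o["grip_width"],o["ft_force"],o["wrist_torque"],o["tool_rot"])
E
```

```text
10.4833 [0.55057833 0.01540632 0.10117986] 0.02091341698923571 [-0.26414142  0.39034875 -3.07119037] [-0.03480221  0.00483963 -0.0089555 ] [[ 9.95863469e-01 -4.45619399e-05 -9.08622487e-02]
 [ 9.08622205e-02 -4.39201284e-04  9.95863376e-01]
 [-8.42844202e-05 -9.99999903e-01 -4.33335518e-04]]
```

View pics/w8.png

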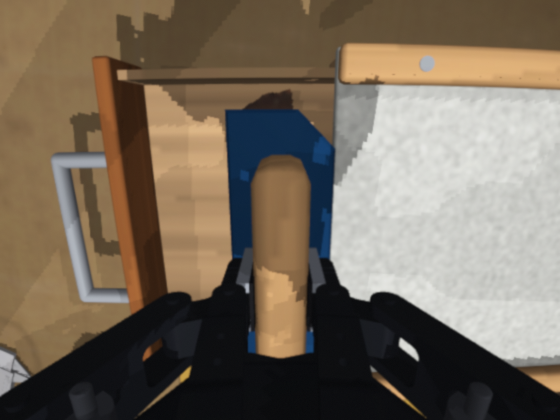

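Call:
carry_out(targets=[[[1, 0, 0, 20, 0, 0, 0], [1, 0, 0, 60, 0, 0, 0], [1, 0, 0, 99, 0, 0, 0], [1, -71, -401, 99, 0, 0, -84.1], [1, -71, -401, 99, 0, 0, -84.1], [1, -71, -401, 99, 0, 0, -84.1], [1, -71, -401, 99, 0, 0, -84.1], [1, -71, -401, 99, 0, 0, -84.1], [1, -71, -401, 99, 0, 0, -84.1], [1, -71, -401, 99, 0, 0, -84.1], [1, -71, -401, 99, 0, 0, -84.1], [1, -71, -401, 99, 0, 0, -84.1], [1, -71, -401, 99, 0, 0, -84.1], [1, -71, -401, 99, 0, 0, -84.1], [1, -71, -401, 99, 0, 0, -84.1], [1, -71, -401, 99, 0, 0, -84.1], [1, -71, -401, 99, 0, 0, -84.1], [1, -71, -401, 99, 0, 0, -84.1]]])

```text
time_s: 11.98
position: [0.4797, -0.3843, 0.2001]
tool_rot: [[0.197, -0.0, 0.98], [-0.98, 0.0, 0.197], [-0.0, -1.0, -0.0]]
ft_force: [0.3, 0.9, -3.2]
grip_width: 0.0209
```

```bash
python3 - <<'E'
from h import *
d=snap("wrist","w9.png");o=env.observe();print(o["time_s"],o["position"],o["grip_width"],o["ft_force"],o["tool_rot"])
d=snap("top","t9.png"); im=d["img"][130:290,100:340,::-1];cv2.imwrite("pics/t9c.png",cv2.resize(im,None,fx=3,fy=3,interpolation=cv2.INTER_CUBIC))
E
```

```text
12.0333 [ 0.47977219 -0.38433562  0.20028575] 0.0212325912082881 [ 0.60860782  0.72865259 -2.18077792] [[ 1.96474746e-01 -1.53295274e-04  9.80508873e-01]
 [-9.80508885e-01  8.02570320e-06  1.96474749e-01]
 [-3.79879237e-05 -9.99999988e-01 -1.48730530e-04]]
```

View pics/w9.png

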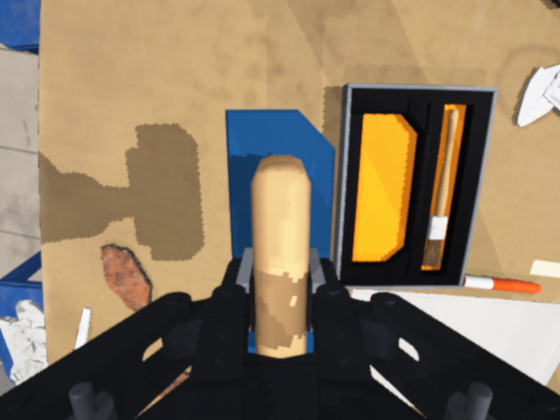

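View pics/t9c.png

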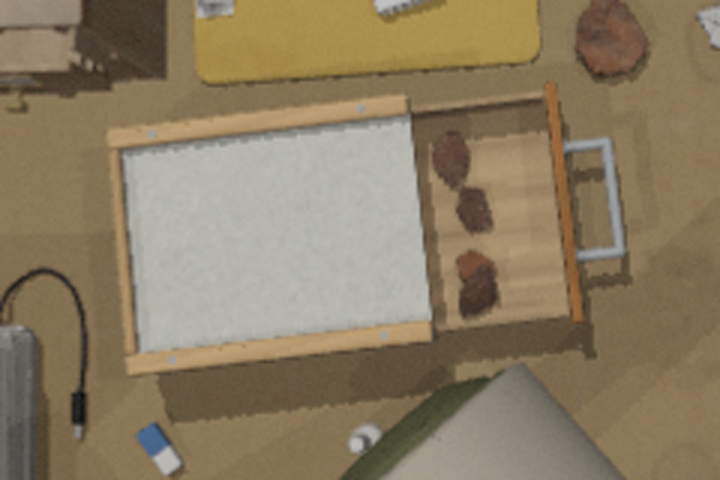

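```bash
python3 - <<'E'
from h import *
d=load("w9.png"); im=d["img"][75:295,330:505,::-1];cv2.imwrite("pics/w9c.png",cv2.resize(im,None,fx=2.7,fy=2.7,interpolation=cv2.INTER_CUBIC))
im=d["img"][95:275,340:430,::-1];cv2.imwrite("pics/w9d.png",cv2.resize(im,None,fx=3.3,fy=3.3,interpolation=cv2.INTER_CUBIC))
im=d["img"][100:190,345:425,::-1];cv2.imwrite("pics/w9e.png",cv2.resize(im,None,fx=6,fy=6,interpolation=cv2.INTER_CUBIC))
im=d["img"][190:280,345:425,::-1];cv2.imwrite("pics/w9f.png",cv2.resize(im,None,fx=6,fy=6,interpolation=cv2.INTER_CUBIC))
E
```

```text
(no output)
```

View pics/w9e.png

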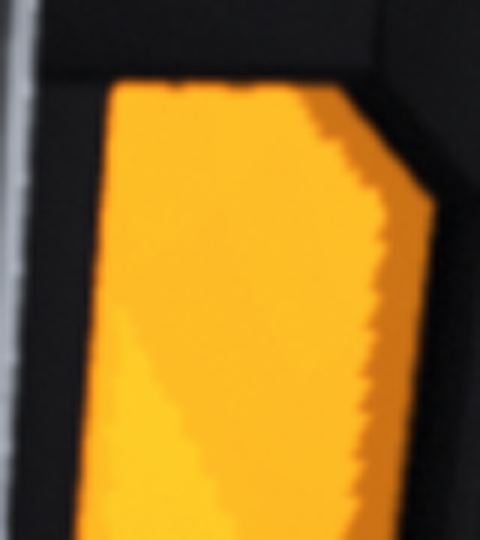

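View pics/w9f.png

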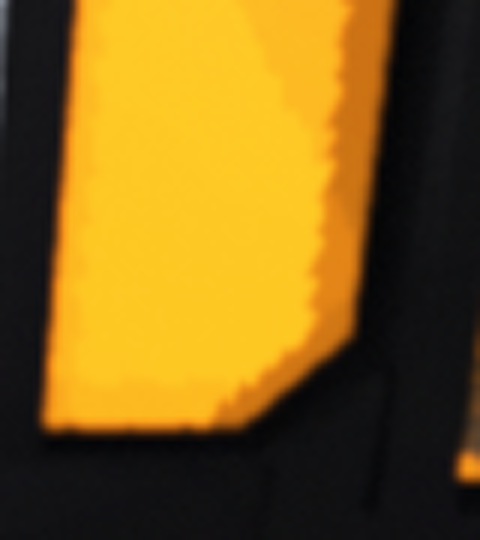

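View pics/w9c.png

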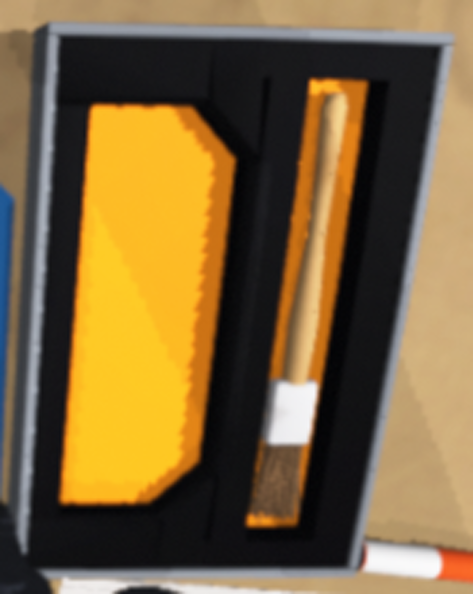

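```bash
python3 - <<'E'
import fit
from h import *
from scipy.optimize import least_squares
d=load("w9.png");fit.d=d
c,_=ray(d,280,210);print("cam",c)
e=lambda a,b:(345+(a+.5)/6-.5,100+(b+.5)/6-.5)
f=lambda a,b:(345+(a+.5)/6-.5,190+(b+.5)/6-.5)
P=dict(TL=e(108,83),T1=e(338,83),T2=e(435,203),B2=f(356,335),B1=f(245,428),BL=f(42,430))
for z in(.010,.021,.024):
  print(z,{k:np.round(atz(d,*v,z)[:2],4).tolist() for k,v in P.items()})
# tray-frame fit w/ frame outer corners, crop w9c scale 2.7 origin 330,75
fit.fit("tray",(330,75),2.7,[(47,26,-.07,.104,.026),(453,36,.07,.104,.026),(356,572,.07,-.104,.026)],11)
rows=[("TL",-.0285,.0775,.021,.010),("BL",-.0285,-.0775,.021,.010),("T1",.009,.0775,.010,.010),("T2",.0285,.058,.010,.010),("B2",.0285,-.058,.010,.010),("B1",.009,-.0775,.010,.010)]
for zx in(.010,.021):
 for zt in(.010,.021):
  for zb in(.010,.021):
   def F(p,full=False):
    co,si=np.cos(p[2]),np.sin(p[2]);out=[]
    for n,lx,ly,_,_ in rows:
        z1=zx if n in("TL","BL") else .010
        z2=zt if n in("TL","T1") else zb if n in("BL","B1") else .010
        for i,z in((0,z1),(1,z2)):
            q=atz(d,*P[n],z)[:2]-p[:2]; l=[co*q[0]+si*q[1],-si*q[0]+co*q[1]]
            out.append(l[i]-(lx,ly)[i])
    return np.array(out)
   r=least_squares(F,[.58,-.366,.19],x_scale=[.01,.01,.1]);print(zx,zt,zb,r.x[:2],np.degrees(r.x[2]),np.round(r.fun*1000,1).tolist())
E
```

```text
cam [ 0.46522944 -0.31411607  0.32005544]
0.01 {'TL': [0.5421, -0.2968], 'T1': [0.5786, -0.2891], 'T2': [0.5999, -0.3039], 'B2': [0.6233, -0.4204], 'B1': [0.6087, -0.4421], 'BL': [0.572, -0.4496]}
0.021 {'TL': [0.5394, -0.2974], 'T1': [0.5746, -0.29], 'T2': [0.5951, -0.3043], 'B2': [0.6177, -0.4166], 'B1': [0.6036, -0.4375], 'BL': [0.5682, -0.4448]}
0.024 {'TL': [0.5387, -0.2976], 'T1': [0.5735, -0.2902], 'T2': [0.5938, -0.3044], 'B2': [0.6161, -0.4156], 'B1': [0.6023, -0.4363], 'BL': [0.5672, -0.4435]}
tray [ 0.60633492 -0.36413587] 11.349056789103761 [[-0.8, -0.6], [0.5, -1.1], [0.6, 2.7]]
0.01 0.01 0.01 [ 0.58449554 -0.36757407] 11.188651268511327 [0.7, 0.1, 0.3, -0.6, 0.4, 0.6, -1.0, 1.4, -0.7, -1.3, 0.3, -0.3]
0.01 0.01 0.021 [ 0.58414967 -0.36578359] 10.932253762801334 [0.3, -1.8, 0.7, 2.9, 0.1, -1.2, -1.3, -0.3, -0.5, -3.0, 0.7, 3.4]
0.01 0.021 0.01 [ 0.58450078 -0.3676006 ] 11.187224732115087 [0.7, 0.1, 0.3, -0.5, 0.4, 0.6, -1.0, 1.5, -0.7, -1.3, 0.3, -0.3]
0.01 0.021 0.021 [ 0.58415523 -0.3658156 ] 10.95186626741498 [0.4, -1.9, 0.6, 3.0, 0.1, -1.2, -1.3, -0.2, -0.5, -3.0, 0.6, 3.4]
0.021 0.01 0.01 [ 0.58358376 -0.36775538] 11.202496510091656 [-1.2, 0.1, -1.5, -0.5, 1.4, 0.6, -0.1, 1.4, 0.2, -1.3, 1.2, -0.3]
0.021 0.01 0.021 [ 0.58323273 -0.36596099] 10.938082823388635 [-1.5, -1.8, -1.2, 2.9, 1.0, -1.2, -0.4, -0.3, 0.5, -3.0, 1.6, 3.4]
0.021 0.021 0.01 [ 0.58358893 -0.36778162] 11.200963630143274 [-1.2, 0.1, -1.5, -0.5, 1.4, 0.6, -0.1, 1.5, 0.2, -1.3, 1.2, -0.3]
0.021 0.021 0.021 [ 0.58323863 -0.36599315] 10.95823562961789 [-1.5, -1.9, -1.2, 3.0, 1.0, -1.2, -0.3, -0.3, 0.4, -3.0, 1.6, 3.4]
```

```bash
python3 - <<'E'
from h import *
d=load("w9.png"); im=d["img"][100:270,215:345,::-1];cv2.imwrite("pics/w9g.png",cv2.resize(im,None,fx=3.5,fy=3.5,interpolation=cv2.INTER_CUBIC))
E
```

```text
(no output)
```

View pics/w9g.png

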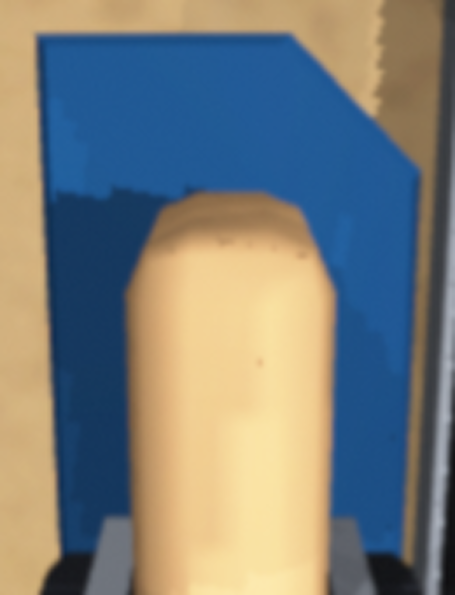

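```bash
python3 - <<'E'
import fit
from h import *
d=load("w9.png");fit.d=d
o=env.observe();t=o["position"]
r=fit.fit("scr",(215,100),3.5,[(38,35,-.026,.075,.172),(290,35,.008,.075,.172),(419,170,.026,.057,.172)],11)
rel=r[:2]-np.array([.47977,-.38434]);a=np.radians(11.33)
print("offset in scraper frame",rel@[np.cos(a),np.sin(a)],rel@[-np.sin(a),np.cos(a)],t)
# edge slopes at depth
for v in(35,300,530):
    u={35:38,300:51,530:62}[v]; p=atz(d,215+(u+.5)/3.5-.5,100+(v+.5)/3.5-.5,.172);q=p[:2]-[.47977,-.38434];print(q@[np.cos(a),np.sin(a)],q@[-np.sin(a),np.cos(a)])
E
```

```text
scr [ 0.47953584 -0.38509776] 11.356464769538064 [[-2.0, -0.2], [0.6, -0.4], [1.4, 0.9]]
offset in scraper frame -0.000378460592931423 -0.0006969873203879865 [ 0.47979897 -0.38432882  0.20031157]
-0.025495741542055767 0.07418745995816575
-0.02532951500037578 0.038864918909873945
-0.025345363182565913 0.004115502481680719
```

Call:
carry_out(targets=[[[1, 40, 7, 0, 0, 0, 0], [1, 80, 13, 0, 0, 0, 0], [1, 104, 17, -20, 0, 0, -0.1], [1, 104, 17, -60, 0, 0, -0.1], [1, 104, 17, -100, 0, 0, -0.1], [1, 104, 17, -120, 0, 0, -0.1], [1, 104, 17, -120, 0, 0, -0.1], [1, 104, 17, -120, 0, 0, -0.1]]])

```text
time_s: 12.75
position: [0.5838, -0.3675, 0.0802]
tool_rot: [[0.193, -0.001, 0.981], [-0.981, 0.001, 0.193], [-0.001, -1.0, -0.001]]
ft_force: [0.6, -0.2, -0.8]
grip_width: 0.0211
```

```bash
python3 - <<'E'
from h import *
d=snap("wrist","w10.png");o=env.observe();print(o["time_s"],o["position"],o["grip_width"],o["ft_force"],o["tool_rot"][:,2])
im=d["img"][60:330,180:420,::-1];cv2.imwrite("pics/w10c.png",cv2.resize(im,None,fx=2.2,fy=2.2,interpolation=cv2.INTER_CUBIC))
E
```

```text
12.8 [ 0.58432223 -0.36819266  0.08206842] 0.020905067892236062 [-1.42692097 -0.52379561 -0.83156103] [0.98126716 0.19264586 0.00152906]
```

View pics/w10c.png

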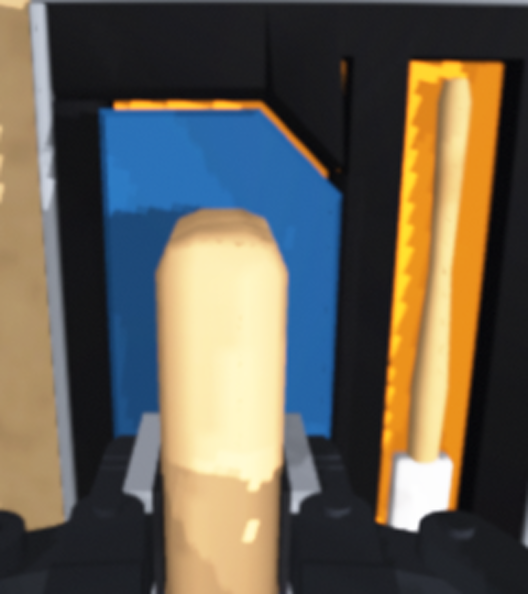

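Call:
carry_out(targets=[[[1, 0, 0, -6, 0, 0, 0], [1, 0, 0, -10, 0, 0, 0], [1, 0, 0, -13, 0, 0, 0], [1, 0, 0, -16, 0, 0, 0], [1, 0, 0, -19, 0, 0, 0], [1, 0, 0, -22, 0, 0, 0], [1, 0, 0, -25, 0, 0, 0], [1, 0, 0, -27, 0, 0, 0], [1, 0, 0, -27, 0, 0, 0]]])

```text
time_s: 13.55
position: [0.5837, -0.3678, 0.0543]
tool_rot: [[0.192, 0.0, 0.981], [-0.981, -0.0, 0.192], [0.001, -1.0, 0.0]]
ft_force: [-2.2, 1.5, 4.9]
grip_width: 0.0213
```

```bash
python3 - <<'E'
from h import *
d=snap("wrist","w11.png");o=env.observe();print(o["time_s"],o["position"],o["grip_width"],o["ft_force"],o["wrist_torque"],o["tool_rot"])
im=d["img"][60:330,180:420,::-1];cv2.imwrite("pics/w11c.png",cv2.resize(im,None,fx=2.2,fy=2.2,interpolation=cv2.INTER_CUBIC))
E
```

```text
13.6 [ 0.5836495  -0.36783777  0.05432567] 0.021298814029295857 [-1.36031076  1.76978917  5.17674787] [0.445411   0.54792571 0.00404375] [[ 1.91913897e-01  3.03449558e-04  9.81411720e-01]
 [-9.81411621e-01 -4.84859804e-04  1.91914028e-01]
 [ 5.34083322e-04 -9.99999836e-01  2.04757588e-04]]
```

View pics/w11c.png

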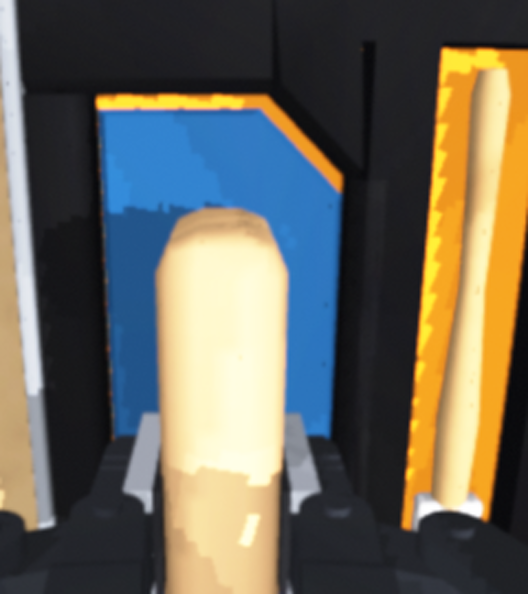

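Call:
carry_out(targets=[[[0.6, 0, 0, 0, 0, 0, 0], [0.5, 0, 0, 0, 0, 0, 0], [0.5, 0, 0, 0, 0, 0, 0], [0.5, 0, 0, 0, 0, 0, 0], [0.5, 0, 0, 20, 0, 0, 0], [0.5, 0, 0, 60, 0, 0, 0], [0.5, 0, 0, 100, 0, 0, 0], [0.5, 0, 0, 130, 0, 0, 0], [0.5, 0, 0, 130, 0, 0, 0]]])

```text
time_s: 14.35
position: [0.5853, -0.3691, 0.1911]
tool_rot: [[0.192, 0.01, 0.981], [-0.981, -0.009, 0.192], [0.01, -1.0, 0.008]]
ft_force: [0.5, -0.9, 0.8]
grip_width: 0.0428
```

```bash
python3 - <<'E'
from h import *
d=snap("wrist","w12.png");o=env.observe();print(o["time_s"],o["position"],o["grip_width"],o["ft_force"])
d=snap("top","t12.png")
E
```

```text
14.4 [ 0.58453812 -0.368484    0.18732893] 0.04277334752212938 [ 0.54337557  0.10533025 -0.09897323]
```

View pics/w12.png

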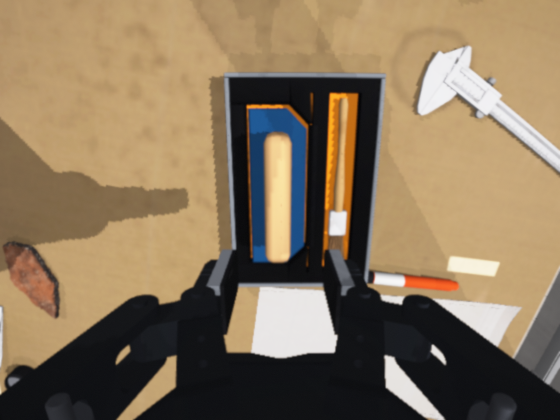

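View pics/t12.png

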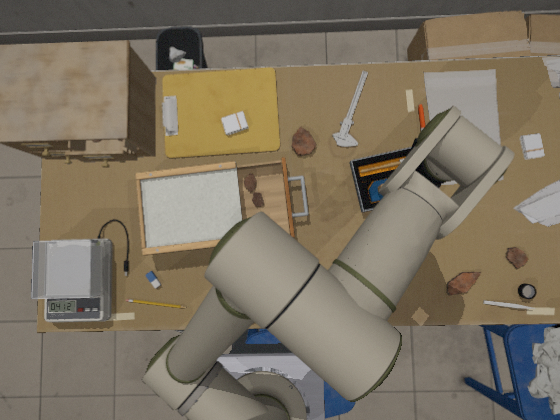

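Call:
carry_out(targets=[[[0.65, -22, 245, 0, 0, 0, 83.8], [0.65, -22, 245, 0, 0, 0, 83.8], [0.65, -22, 245, 0, 0, 0, 83.8], [0.65, -22, 245, 0, 0, 0, 83.8], [0.65, -22, 245, 0, 0, 0, 83.8], [0.65, -22, 245, 0, 0, 0, 83.8], [0.65, -22, 245, 0, 0, 0, 83.8], [0.65, -22, 245, 0, 0, 0, 83.8], [0.65, -22, 245, 0, 0, 0, 83.8], [0.65, -22, 245, 0, 0, 0, 83.8], [0.65, -22, 245, 0, 0, 0, 83.8], [0.65, -22, 245, 0, 0, 0, 83.8], [0.65, -22, 245, 0, 0, 0, 83.8], [0.65, -22, 245, 0, 0, 0, 83.8]]], squeeze=40)

```text
time_s: 15.62
position: [0.5612, -0.1226, 0.1821]
tool_rot: [[0.997, -0.002, -0.082], [0.082, 0.001, 0.997], [-0.002, -1.0, 0.001]]
ft_force: [0.5, -0.3, 0.3]
grip_width: 0.0299
```

```bash
python3 - <<'E'
from h import *
d=snap("wrist","w13.png");o=env.observe();print(o["time_s"],o["position"],o["grip_width"],o["ft_force"],o["tool_rot"][:,2])
E
```

```text
15.6667 [ 0.56131363 -0.12265922  0.18237189] 0.029728228987883215 [ 0.10182565 -0.62371479 -0.21809115] [-8.17434129e-02  9.96653066e-01  8.24431605e-04]
```

View pics/w13.png

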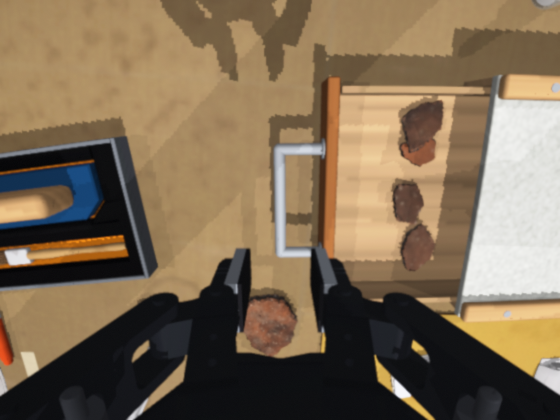

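Call:
carry_out(targets=[[[0.65, 0, 0, -40, 0, 0, 0], [0.65, 0, 0, -80, 0, 0, 0], [0.65, 0, 0, -120, 0, 0, 0], [0.65, 0, 0, -147, 0, 0, 0], [0.65, 0, 0, -147, 0, 0, 0], [1, 0, 0, -147, 0, 0, 0], [1, 0, 0, -147, 0, 0, 0], [1, 0, 0, -147, 0, 0, 0], [1, 0, 0, -147, 0, 0, 0], [1, -1, 10, -147, 0, 0, 0], [1, -2, 24, -147, 0, 0, 0], [1, -3, 38, -147, 0, 0, 0], [1, -5, 52, -147, 0, 0, 0], [1, -6, 66, -147, 0, 0, 0], [1, -7, 80, -147, 0, 0, 0], [1, -8, 94, -147, 0, 0, 0], [1, -9, 106, -147, 0, 0, 0], [1, -10, 114, -147, 0, 0, 0], [1, -10, 119, -147, 0, 0, 0], [1, -10, 119, -147, 0, 0, 0]]])

```text
time_s: 17.33
position: [0.5513, -0.0033, 0.0375]
tool_rot: [[0.996, 0.0, -0.087], [0.087, -0.003, 0.996], [0.0, -1.0, -0.003]]
ft_force: [-5.9, -9.5, 9.8]
grip_width: 0.0085
```

```bash
python3 - <<'E'
from h import *
o=env.observe();print(o["time_s"],o["position"],o["grip_width"],o["ft_force"],o["tool_rot"][:,2])
E
```

```text
17.3333 [ 0.5512895  -0.00333511  0.03754725] 0.008502848359045497 [-5.94195597 -9.48809764  9.76908158] [-0.08720562  0.99618443 -0.00342862]
```

Call:
carry_out(targets=[[[1, 0, 2, 0, 0, 0, 0], [1, 0, 4, 0, 0, 0, 0], [1, 0, 4, 0, 0, 0, 0], [1, 0, 4, 0, 0, 0, 0]]])

```text
time_s: 17.67
position: [0.5513, -0.0031, 0.0376]
tool_rot: [[0.996, -0.0, -0.086], [0.086, -0.008, 0.996], [-0.001, -1.0, -0.008]]
ft_force: [-7.1, -30.8, 9.1]
grip_width: 0.0087
```

```bash
python3 - <<'E'
from h import *
o=env.observe();print(o["time_s"],o["position"],o["grip_width"],o["ft_force"],o["tool_rot"][:,2])
E
```

```text
17.6667 [ 0.55132271 -0.00308214  0.03757187] 0.008718629854515185 [ -7.12840508 -30.75684213   9.12373926] [-0.08620302  0.99624635 -0.00788991]
```

Stopped at the hard stop, so the drawer is home. Ease off, release and rise.

Call:
carry_out(targets=[[[1, 0, -3, 0, 0, 0, 0], [0.65, 0, -3, 0, 0, 0, 0], [0.65, 0, -3, 0, 0, 0, 0], [0.65, 0, -3, 0, 0, 0, 0], [0.65, 0, -3, 0, 0, 0, 0], [0.65, 0, -3, 30, 0, 0, 0], [0.65, 0, -3, 70, 0, 0, 0], [0.65, 0, -3, 110, 0, 0, 0], [0.65, 0, -3, 150, 0, 0, 0], [0.65, -100, -150, 200, 0, 0, 0], [0.65, -200, -300, 220, 0, 0, 0], [0.65, -200, -300, 220, 0, 0, 0], [0.65, -200, -300, 220, 0, 0, 0], [0.65, -200, -300, 220, 0, 0, 0], [0.65, -200, -300, 220, 0, 0, 0], [0.65, -200, -300, 220, 0, 0, 0], [0.65, -200, -300, 220, 0, 0, 0], [0.65, -200, -300, 220, 0, 0, 0], [0.65, -200, -300, 220, 0, 0, 0], [0.65, -200, -300, 220, 0, 0, 0]]])

```text
time_s: 19.33
position: [0.3511, -0.3004, 0.2563]
tool_rot: [[0.997, 0.0, -0.082], [0.082, 0.0, 0.997], [0.0, -1.0, 0.0]]
ft_force: [-0.5, 0.6, -0.3]
grip_width: 0.0299
```

```bash
python3 - <<'E'
from h import *
d=snap("top","t14.png");o=env.observe();print(o["time_s"],o["position"],o["grip_width"],o["ft_force"])
a=load("top0.png")
im=np.vstack([cv2.resize(x["img"][150:270,125:285,::-1],None,fx=2.5,fy=2.5,interpolation=cv2.INTER_CUBIC) for x in(a,d)]);cv2.imwrite("pics/t14c.png",im)
E
```

```text
19.3833 [ 0.351629   -0.29939119  0.25606555] 0.029691160106883698 [0.33591598 0.63501362 0.44164001]
```

View pics/t14.png

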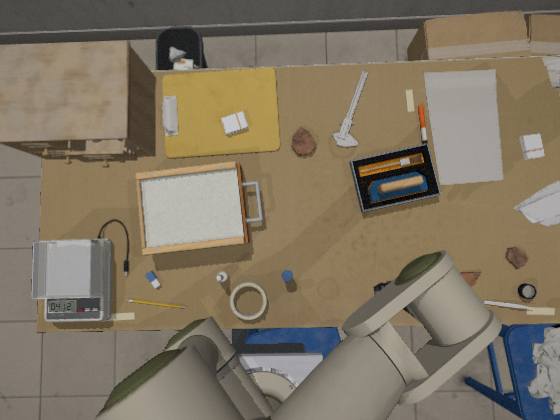

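View pics/t14c.png

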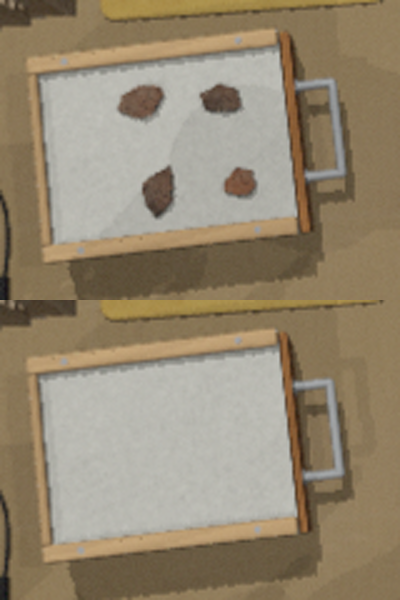

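```bash
python3 -c "
from rig import env
print(env.close_job())"
```

```text
the job is handed in; nothing more can be done
None
```

I finished the whole task and handed the job in at about 19.4 s. The hand-in reports no verdict, so these results come from my own checks.

- **Drawer out:** I pulled it out about 115 mm by its bar.
- **Sweep:** One pass with the scraper put all four chips in the drawer. The wrist picture before closing showed them lying flat inside, and the top picture shows the board bare.
- **Scraper:** It went into its cutout at the seated tool height (54.3 mm). After release, the wrist picture showed it inside the cutout with an orange margin round the edges I could see.
- **Drawer home:** I pushed until it stopped against a hard stop at about 31 N. In the last top picture the pull is within a pixel or so of where it started. The chips are out of sight under the board with the drawer shut.
- **Bystanders:** The vial, kept sherd and varnish bottle look unmoved in the top pictures from the start and end; I did not measure their positions again.
- **Robot:** It ended well clear, at about 0.26 m height, touching nothing.

The only disagreements were position estimates differing by about 1–3 mm between the top and wrist cameras, which did not affect the result.

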